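# Open the spring-lift stock box by its pinch catch and load a pack

### The arm

A 6-joint arm with a two-finger parallel gripper is mounted at the origin on the work surface. World frame = base frame: x ahead of the robot, y to its left, z up, the work surface at z = 0. Lengths are in m, angles in rad, forces in N, time in s.
With the tool pointing down it reaches from about 0.375 to 0.975 m from the base axis. Payload 3.8 kg.
Tool frame: the origin (TCP) lies at the very end of the fingers, on their centre line; the grasp point (between the pads) lies 19 mm behind it; z points along the fingers, x is the direction in which the jaws open and shut, and the axes are right-handed (so a half turn about z gives the same grasp; the last joint's range is limited). The gripper opens to 85 mm and grips with 20 to 120 N. Pads are 22 mm wide; open, the fingers measure 114 mm over their backs; the gripper's body (76 mm by 85 mm) begins 54 mm behind the grasp point. The pads swing forward as they close: fully open they stand 13 mm farther back than shut.
Start: joints at [-1.214, 0.264, 1.604, -0, 1.274, -0.037], TCP at [0.259, -0.623, 0.197] pointing down, gripper open.
Joint ranges: [-2.63, 2.63], [-0.94, 2.18], [0.31, 2.57], [-1.31, 4.45], [0, 2.66], [-2.55, 2.55]. Speed limits (rad/s): [2.57, 2.57, 3.14, 3.14, 3.14, 3.14].

### API

Orientations are given as a rotation vector (axis times angle).
In Python, from workcell import bot gives the robot as it stands.
- The arm moves only by the tool carry_out, never from a script. Its argument "deltas" is a list of rows, each an object with "delta_pos": the shift along the tool's x, y, z in m, a list of three; "dr": the turn, a rotation vector about the tool's x, y, z in rad, a list of three. A call has 1 to 10 rows; each row shifts and turns the commanded pose from where the row before left it, along the tool's axes as they then stand; what a row does not reach is not made up. A row lasts 1/8 s, in which the tool goes at most 62.5 mm and 10.7 degrees, less where a joint would pass 70% of its speed; a pose out of reach is approached as far as the arm can. A call is refused whole if a number of a shift passes 0.0625 or a number of a turn 0.188, either way. A call with a gripper value outside its range is refused whole. "grip" is the opening, from 0 (shut) to 1 (fully open), set as the call begins (left out, the last holds). The fingers move at their own pace and stop on an object; "force" is the grip in N (left out, the last holds). Time passes only in rows, so rows that do not move let the fingers close. It gives the time, the measured TCP pose, the force and the opening at its end, in the units of the state.
- bot.read_state(): the state, without advancing time (a new reading comes with each control period).
- bot.read_camera(name): name is "scene" or "top" or "wrist"; returns a dict with "frame" (420x560x3 uint8, red, green, blue), "K" (3x3 intrinsics, pixels), "xyz" and "attitude" of the camera in the world; the wrist camera has in their place "hand_eye" (4x4, takes a point from camera to tool coordinates, whose origin is the TCP and whose axes are the tool frame's). Camera axes: x right, y down, z forward; pixel columns grow to the right and rows downward; lengths in m; the calibration is good to about 2 mm. A picture is of the moment at which its call begins: read the wrist's pose just before it. There is no depth.
- bot.finish_job(): hands the job in, once; it reports no verdict.
The state is a dict: "time": time; "q": joint angles; "joint_vel": joint speeds; "joint_torque": joint torques, N m; "tool_pos": TCP position; "tcp_rot": TCP orientation; "wrist_force": force on the tool from outside, world axes, zero at the start; "torque": the same for the moment, N m; "width": opening from 0.0 (shut) to 1.0 (fully open).
Only numpy, scipy, OpenCV 4.12 (cv2) and the standard library are available. Lean on these libraries where they do the work, as an engineer would, in place of code of your own. Each camera call takes 0.05 s, during which the arm holds its last target.

### The job

Pinch the two opposed spring catches on top of the stock box's lid together to free it, lift the lid off and lay it flat, right way up, wholly on the black rubber mat. Then take the long low cardboard pack and set it down flat on the box's sprung platform, letting the platform sink under it. Do not drop the lid or the pack, and leave the other things on the bench where they are.

Things in the scene. Friction and masses are not known exactly. Their poses are not given: they have to be found in the camera images.
- box: Open-topped grey metal box fixed to the bench, left or right of the robot, 140 (x) x 180 (y) x 85 (z) mm, walls 5 mm; origin at the centre of its underside. Outside the middle of its +y and -y walls a 40 mm wide steel keeper (out to |y| = 99 mm) hooks inward over the lid's bolts: the hook spans |y| 78 to 99, z 101 to 107 mm. Yaw within 0.25 rad.
- lid: Loose lid, on the box at the start, 0.39 kg. Plate 136 (x) x 176 (y) x 5 mm, notched round the keepers; origin at its underside's centre: 85 mm over the box's origin, 8 mm over a flat surface (four 8 mm lugs below reach into the box with 3 mm play: lift it straight up). On top a black block (26 x 20 mm, to z = 45) between two upright steel tabs, the catches. Both bolts must be drawn back before it can rise.
- catch_left (a joint): Slide of the tab and its bolt on the lid's +y side: 0 sprung out (locked), 0.012 m pushed fully in toward the lid's centre; the bolt is clear of the keeper beyond about 0.008. The spring takes about 2 N to start, 8 N at full travel. The bolt is a flat 24 mm wide bar running outward along y from the tab's foot; its top is 14 mm over the lid's origin.
- catch_right (a joint): The same for the tab on the lid's -y side.
- catch_left_pad (a point): Point on the outer (+y) face of the left tab, mid-width, 38 mm over the lid's origin. Tab 32 mm wide (x), 8 mm thick, top 53 mm over the lid's origin; its outer face is free above the bolt (14 mm). The two tabs' outer faces are 64 mm apart when out, 40 mm when fully pinched; pinched, they serve as the lid's handle. Axes as the lid.
- catch_right_pad (a point): The same point on the outward (-y) face of the right tab.
- mat: Black rubber mat fixed to the bench, 220 (x) x 250 (y) x 4 mm, on the side opposite to the box and turned by up to 0.2 rad; origin at the centre of its underside, which lies on the bench.
- pack: Long low closed cardboard pack of rods with a plain paper band, 110 (x) x 45 (y) x 40 (z) mm, rigid, 0.3 to 0.65 kg, standing loose on the bench between box and mat, its length pointing roughly away from the robot; origin at the centre of its underside.
- platform (a joint): Sprung platform in the box: 0 at the top, grows as it sinks, 0.035 m at the bottom. It starts to sink at 1 N and sinks 4.5 mm for each further newton: about 9 to 24 mm under the pack.
- platform_top (a point): Centre of the platform's upper face (126 x 166 mm, flat steel); empty, it lies 70 mm over the box's underside, which is 15 mm below the rim. It moves with the platform.
- cube_carton: Bystander: squat cardboard carton, 80 x 80 x 70 mm, beyond the work area; origin at the centre of its underside. Leave it.
- oil_can: Bystander: closed can, 60 mm across, 130 mm tall; origin under its centre. Leave it.
- flange: Bystander: dark steel flange, 90 mm across, 30 mm tall; origin under its centre. Leave it.
- spanner: Bystander: spanner lying flat on the robot's side of the pack, 5 mm thick or so. Leave it.
- tape: Bystander: roll of tape, 90 mm across, 24 mm tall; origin under its centre. Leave it.
- mug: Bystander: white mug, 80 mm across, 90 mm tall; origin under its centre. Leave it.
- chalk_holder: Bystander: thin brass chalk holder, 110 mm long, lying beyond the work area. Leave it.
Not all that is in view belongs to the job. What is shaped like the pack but turquoise is not meant. Of the things that look like the lid, the larger one is meant.

How it is judged:
On the way, in this order (a step that is already met when the one before it is completed fails the run):
1. both catches are pinched in together while the lid still lies on the box (value of joint each of catch_left, catch_right above 0.008 m and z of lid in the frame of box below 0.1 m and horizontal distance between lid and box below 0.02 m), for 0.1 s.
2. the lid is lifted clear of the box (z of lid in the frame of box above 0.115 m), for 0.1 s.
3. the lid lies flat and right way up on the mat, let go, catches sprung out (horizontal distance between lid and mat below 0.08 m and height (world z) of lid below 0.02 m and angle between lid's own z axis and vertical below 0.1 rad and contact force between lid and the fingers below 0.2 N and value of joint each of catch_left, catch_right below 0.004 m), for 0.2 s.
4. the pack rests on the platform, which has sunk under it (x of pack in the frame of box between -0.065 and 0.065 m and y of pack in the frame of box between -0.085 and 0.085 m and z of pack in the frame of platform_top below 0.006 m and angle between pack's own z axis and vertical below 0.12 rad and value of joint platform above 0.005 m and contact force between pack and the fingers below 0.2 N), for 0.2 s.
At the end, for the whole second after the job is handed in: Lid at rest flat, right way up on the mat (centres within 80 mm, origin under 20 mm high, tilt under 0.1 rad); pack at rest flat in the box on the platform (underside within 6 mm of its face, tilt under 0.12 rad), which its weight has sunk by over 5 mm (horizontal distance between lid and mat below 0.08 m and height (world z) of lid below 0.02 m and angle between lid's own z axis and vertical below 0.1 rad and x of pack in the frame of box between -0.065 and 0.065 m and y of pack in the frame of box between -0.085 and 0.085 m and z of pack in the frame of platform_top below 0.006 m and angle between pack's own z axis and vertical below 0.12 rad and value of joint platform above 0.005 m and linear speed of each of lid, pack below 0.03 m/s and contact force between pack and platform above 1 N); the robot touches nothing.
It fails at once if the pack is dropped onto the platform (it is driven down faster than 0.6 m/s) (velocity of joint platform above 0.6 m/s).
It fails at once if the lid is dropped onto the mat (faster than 0.8 m/s just above it) (linear speed of lid above 0.8 m/s and height (world z) of lid below 0.06 m and horizontal distance between lid and mat below 0.15 m).
It fails at once if another thing on the bench is pushed more than 40 mm away or knocked over (distance of any of cube_carton, oil_can, flange, spanner, tape, mug, chalk_holder from where it was at the start of the episode above 0.04 m or angle between any of cube_carton, oil_can, mug, flange's own z axis and vertical above 0.5 rad).
It also fails if it takes over 64 s, if anything falls off the work surface, if the arm or the gripper's body presses on something with over 40 N, if the wrist force passes 120 N, or if a joint passes its speed limit or range.

## Working session

There is one attempt and no reset: what is moved stays moved. The work goes in short steps, Python scripts to look and compute and a tool call to move; the robot and the scene stay as the last step left them, time stands still between calls to the robot, and variables do not carry over. Pictures are saved under pics/ and viewed, and the job is handed in when it is done.

Besides the shell and the picture viewer there is one more tool, called after "Request:" by a JSON object that holds its "api" and its "payload", one argument or row to a line. carry_out: Moves the arm, as the interface text tells. Its arguments: {"type":"object","properties":{"deltas":{"type":"array"},"grip":{"type":"number"},"force":{"type":"number"}},"required":["deltas"]}

```bash
ls; mkdir -p pics; cat > h.py <<'E'
import numpy as np, cv2, pickle
from scipy.spatial.transform import Rotation as R
from workcell import bot
def rot(a):
    a=np.array(a,float)
    if a.shape==(3,3): return a
    return R.from_rotvec(a).as_matrix()
def cam(name,fn):
    s=bot.read_state(); c=bot.read_camera(name)
    cv2.imwrite('pics/'+fn+'.png',c['frame'][:,:,::-1])
    if name=='wrist':
        T=np.eye(4);T[:3,:3]=rot(s['tcp_rot']);T[:3,3]=s['tool_pos']
        T=T@np.array(c['hand_eye']);Rc,p=T[:3,:3],T[:3,3]
    else: Rc,p=rot(c['attitude']),np.array(c['xyz'])
    d=dict(K=np.array(c['K']),R=Rc,p=p,im=c['frame'])
    pickle.dump(d,open('pics/'+fn+'.pkl','wb')); return d
def load(fn): return pickle.load(open('pics/'+fn+'.pkl','rb'))
def ray(d,uv):
    uv=np.atleast_2d(np.array(uv,float)); v=np.c_[uv,np.ones(len(uv))]@np.linalg.inv(d['K']).T@d['R'].T
    return v
def onz(d,uv,z):
    v=ray(d,uv); return d['p']+v*((z-d['p'][2])/v[:,2])[:,None]
def proj(d,P):
    q=(np.atleast_2d(P)-d['p'])@d['R']@d['K'].T; return q[:,:2]/q[:,2:]
E
python3 - <<'E'
from h import *
s=bot.read_state();print(s)
for n in ['scene','top','wrist']:
    d=cam(n,n+'0');print(n,d['K'],d['R'],d['p'])
E
```

```text
pics
{'time': 0.0, 'q': array([-1.21394193e+00,  2.64748695e-01,  1.60538484e+00,  1.72292079e-05,
        1.27369137e+00, -3.69110857e-02]), 'joint_vel': array([ 0.0001065 , -0.00124958, -0.00095011,  0.00082218,  0.00159523,
        0.00011892]), 'joint_torque': array([ 7.38559884e-04, -5.15113378e+01, -3.67312253e+01, -1.06283958e-04,
        1.27795018e-02,  1.16478347e-05]), 'tool_pos': array([ 0.25869005, -0.622584  ,  0.19525926]), 'tcp_rot': array([-2.61196551,  1.74325535,  0.00282636]), 'wrist_force': array([-0.01705878,  0.11160256,  0.94608421]), 'torque': array([ 0.05587647,  0.07154081, -0.00539544]), 'width': 0.9974622072239613}
scene [[537.11717607   0.         277.20786417]
 [  0.         537.11717607 217.29475912]
 [  0.           0.           1.        ]] [[ 0.0996098   0.82416927 -0.55751494]
 [ 0.99496875 -0.08854159  0.04687835]
 [-0.01072756 -0.55937948 -0.82884227]] [ 1.50037665 -0.10004103  1.5129498 ]
top [[436.4561091    0.         274.51396164]
 [  0.         436.4561091  209.78387209]
 [  0.           0.           1.        ]] [[ 2.41378058e-02 -9.80965385e-01  1.92676621e-01]
 [-9.99699953e-01 -2.44885635e-02  5.61200260e-04]
 [ 4.16785563e-03 -1.92632355e-01 -9.81262149e-01]] [ 0.31106475 -0.0196853   1.41212197]
wrist [[329.75312682   0.         278.63997294]
 [  0.         329.75312682 212.40173986]
 [  0.           0.           1.        ]] [[ 0.38368319 -0.88802655 -0.2533694 ]
 [-0.92346337 -0.36943973 -0.10358426]
 [-0.00161915  0.2737209  -0.9618078 ]] [ 0.32234779 -0.59808758  0.37288631]
```

View pics/scene0.png

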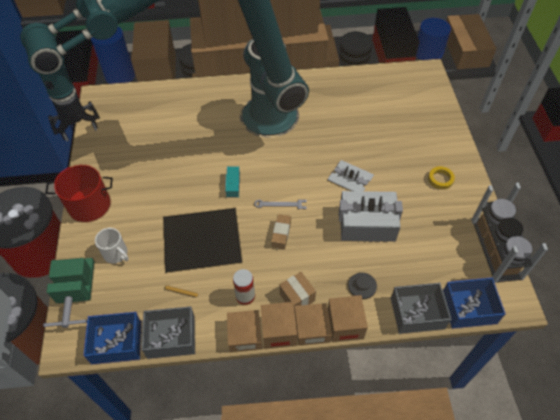

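View pics/top0.png

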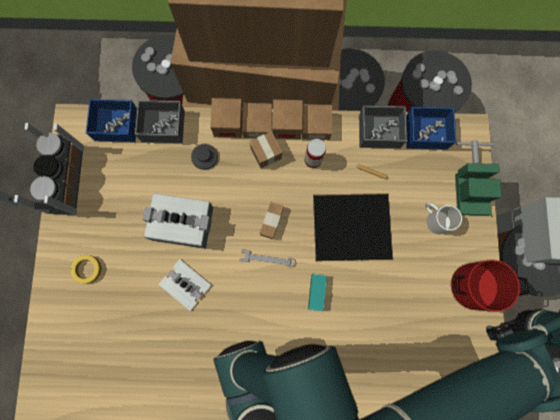

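View pics/wrist0.png

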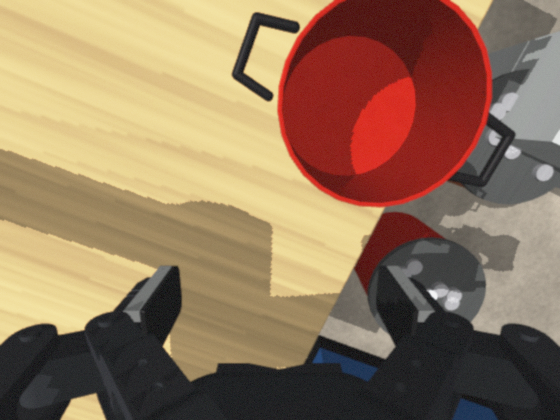

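The scene view shows the box and lid at (370,215), mat at (202,238) and pack at (282,231). In the top view these are at (178,220), (352,227) and (272,221). Next I'll crop and threshold.

```bash
python3 - <<'E'
from h import *
d=load('top0');im=d['im']
cv2.imwrite('pics/c1.png',cv2.resize(im[180:260,130:220],None,fx=8,fy=7.4,interpolation=cv2.INTER_CUBIC)[:,:,::-1])
cv2.imwrite('pics/c2.png',cv2.resize(im[190:250,240:320],None,fx=8,fy=8,interpolation=cv2.INTER_CUBIC)[:,:,::-1])
# mat
m=(im.max(2)<35).astype(np.uint8)
cs,_=cv2.findContours(m,0,2)
for c in cs:
    (x,y),wh,a=cv2.minAreaRect(c)
    if 300<x<400 and 180<y<270 and cv2.contourArea(c)>500:
        b=cv2.boxPoints(cv2.minAreaRect(c));P=onz(d,b,.004);print('mat',b,P.round(3),P.mean(0),[np.linalg.norm(P[i]-P[i-1]) for i in range(4)],[np.arctan2(*(P[i]-P[i-1])[[1,0]]) for i in range(4)])
# wood-coloured excluded: find pack
hsv=cv2.cvtColor(im,cv2.COLOR_RGB2HSV)
for (u,v) in [(230,220),(272,206),(272,221),(280,232),(185,210)]: print((u,v),im[v,u],hsv[v,u])
E
```

```text
mat [[313.89197 196.00291]
 [389.45837 193.96059]
 [391.18903 257.99487]
 [315.62262 260.03723]] [[ 0.637 -0.148  0.004]
 [ 0.651 -0.399  0.004]
 [ 0.439 -0.398  0.004]
 [ 0.426 -0.155  0.004]] [ 0.5381677  -0.27502413  0.004     ] [np.float64(0.21121051724060463), np.float64(0.2508380713001745), np.float64(0.21180994415492865), np.float64(0.24375666439315072)] [np.float64(0.03312024067433047), np.float64(-1.5180177719537598), np.float64(3.141310927574148), np.float64(1.6221712581459726)]
(230, 220) [182 160 116] [ 20  92 182]
(272, 206) [141 110  78] [ 15 114 141]
(272, 221) [189 188 165] [ 29  32 189]
(280, 232) [114  99  74] [ 19  89 114]
(185, 210) [194 200 192] [ 53  10 200]
```

View pics/c1.png

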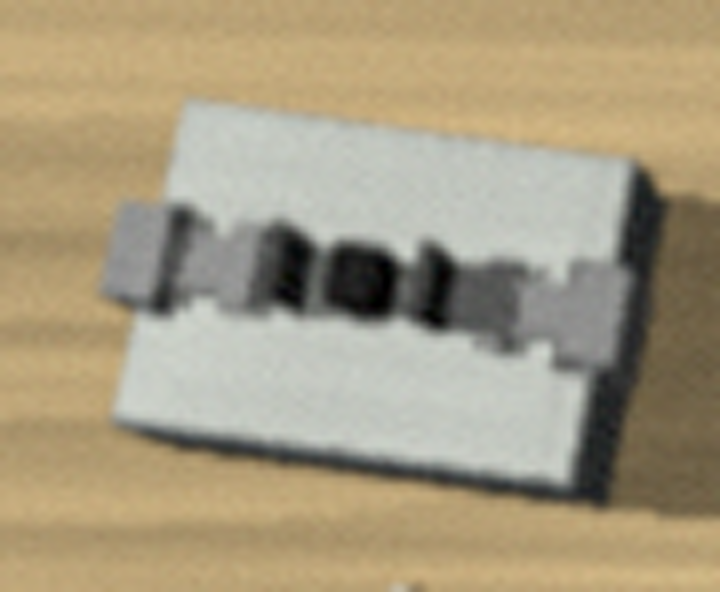

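View pics/c2.png

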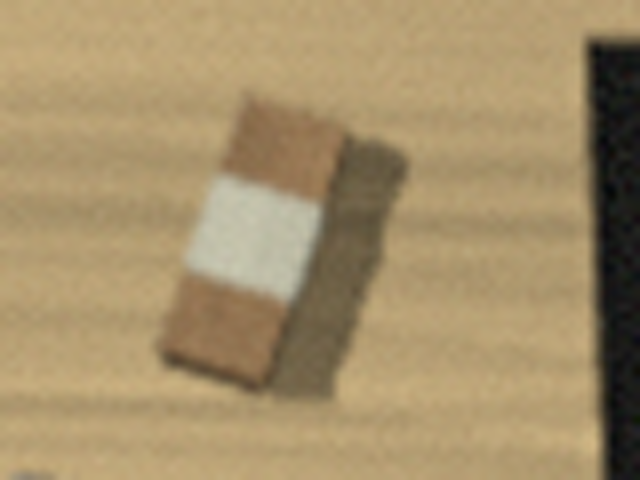

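```bash
cat >> h.py <<'E'
def quad(d,b,z):
    P=onz(d,b,z);e=[P[(i+1)%4]-P[i] for i in range(4)]
    print('c',P.mean(0).round(4),'len',[round(float(np.linalg.norm(x)),4) for x in e],'ang',[round(float(np.arctan2(x[1],x[0])),3) for x in e]);return P
E
python3 - <<'E'
from h import *
d=load('top0')
lid=np.array([[188,100],[635,160],[575,488],[115,420]])/[8,7.4]+[130,180]
quad(d,lid,.09)
p=np.array([[245,93],[347,133],[268,388],[165,352]])/8+[240,190]
quad(d,p,.04)
ds=load('scene0');print(ds['p'])
for n,P in [('lid',onz(d,lid,.09)),('pack',onz(d,p,.04)),('keepers',0)]:
    if n!='keepers': print(n,proj(ds,P).round(1))
s=bot.read_state();c=bot.read_camera('wrist');print(rot(s['tcp_rot']).round(3),np.array(c['hand_eye']).round(4))
cv2.imwrite('pics/c3.png',cv2.resize(ds['im'][170:260,260:420],None,fx=5,fy=5,interpolation=cv2.INTER_CUBIC)[:,:,::-1])
E
```

```text
c [0.5336 0.2789 0.09  ] len [0.1761, 0.1389, 0.1782, 0.1368] ang [-1.693, 3.03, 1.437, -0.127]
c [ 0.5469 -0.0119  0.04  ] len [0.0441, 0.1077, 0.0432, 0.1096] ang [-1.927, 2.867, 1.257, -0.267]
[ 1.50037665 -0.10004103  1.5129498 ]
lid [[398.4 224.9]
 [342.5 224.2]
 [340.2 189.1]
 [394.3 190.2]]
pack [[283.6 242. ]
 [270.4 239.1]
 [276.2 211.9]
 [288.9 214.1]]
[[ 0.384 -0.923 -0.001]
 [-0.923 -0.384  0.002]
 [-0.002 -0.    -1.   ]] [[ 1.000e+00 -2.000e-04  4.000e-04  1.400e-03]
 [ 1.000e-04  9.618e-01  2.738e-01 -6.820e-02]
 [-5.000e-04 -2.738e-01  9.618e-01 -1.775e-01]
 [ 0.000e+00  0.000e+00  0.000e+00  1.000e+00]]
```

View pics/c3.png

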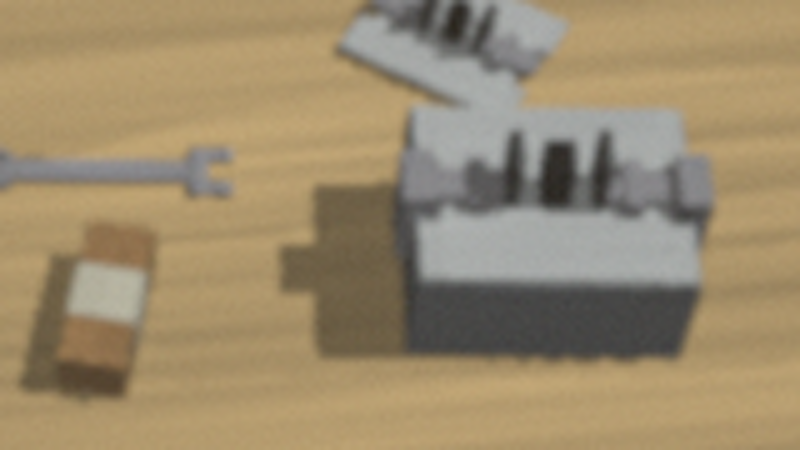

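Request:
{"api": "carry_out", "payload": {
  "deltas": [
    {"delta_pos":[0,0,-0.01],"dr":[0,0,-0.186]},
    {"delta_pos":[0,0,-0.01],"dr":[0,0,-0.186]},
    {"delta_pos":[0,0,-0.01],"dr":[0,0,-0.186]},
    {"delta_pos":[0,0,-0.01],"dr":[0,0,-0.186]},
    {"delta_pos":[0,0,-0.01],"dr":[0,0,-0.186]},
    {"delta_pos":[0,0,-0.01],"dr":[0,0,-0.186]},
    {"delta_pos":[0,0,0],"dr":[0,0,-0.186]}
  ],
  "grip": 1.0,
  "force": 40
}}

```text
time: 1.08
tool_pos: [0.2592, -0.6238, 0.2577]
tcp_rot: [3.133, 0.206, 0.001]
wrist_force: [-0.3, 0.3, 0.1]
width: 0.996
```

Request:
{"api": "carry_out", "payload": {
  "deltas": [
    {"delta_pos":[0.0245,-0.0536,0],"dr":[0,0,0]},
    {"delta_pos":[0.0245,-0.0536,0],"dr":[0,0,0]},
    {"delta_pos":[0.0245,-0.0536,0],"dr":[0,0,0]},
    {"delta_pos":[0.0245,-0.0536,0],"dr":[0,0,0]},
    {"delta_pos":[0.0245,-0.0536,0],"dr":[0,0,0]},
    {"delta_pos":[0.0245,-0.0536,0],"dr":[0,0,0]},
    {"delta_pos":[0.0245,-0.0536,0],"dr":[0,0,0]},
    {"delta_pos":[0.0245,-0.0536,0],"dr":[0,0,0]}
  ]
}}

```text
time: 2.08
tool_pos: [0.4002, -0.1716, 0.2567]
tcp_rot: [3.135, 0.195, 0.001]
wrist_force: [1.3, 0.1, 0.1]
width: 0.999
```

Request:
{"api": "carry_out", "payload": {
  "deltas": [
    {"delta_pos":[0.0245,-0.0536,0],"dr":[0,0,0]},
    {"delta_pos":[0.0245,-0.0536,0],"dr":[0,0,0]},
    {"delta_pos":[0.0245,-0.0536,0],"dr":[0,0,0]},
    {"delta_pos":[0.0245,-0.0536,0],"dr":[0,0,0]},
    {"delta_pos":[0.0245,-0.0536,0],"dr":[0,0,0]},
    {"delta_pos":[0.0245,-0.0536,0],"dr":[0,0,0]},
    {"delta_pos":[0.0245,-0.0536,0],"dr":[0,0,0]},
    {"delta_pos":[0.0245,-0.0536,0],"dr":[0,0,0]}
  ]
}}

```text
time: 3.08
tool_pos: [0.5412, 0.2784, 0.2565]
tcp_rot: [3.135, 0.197, 0.0]
wrist_force: [0.7, -1.2, 0.0]
width: 0.998
```

Request:
{"api": "carry_out", "payload": {
  "deltas": [
    {"delta_pos":[0,0,0],"dr":[0,0,-0.165]},
    {"delta_pos":[0,0,0],"dr":[0,0,-0.165]},
    {"delta_pos":[0,0,0],"dr":[0,0,-0.165]},
    {"delta_pos":[0,0,0],"dr":[0,0,-0.165]},
    {"delta_pos":[0,0,0],"dr":[0,0,-0.165]},
    {"delta_pos":[0,0,0],"dr":[0,0,-0.165]},
    {"delta_pos":[0,0,0],"dr":[0,0,-0.165]},
    {"delta_pos":[0,0,0],"dr":[0,0,-0.165]},
    {"delta_pos":[0,0,0],"dr":[0,0,0]}
  ]
}}

```text
time: 4.2
tool_pos: [0.5408, 0.2764, 0.2563]
tcp_rot: [-2.358, -2.075, 0.001]
wrist_force: [-0.2, 0.4, 0.2]
width: 1.001
```

```bash
python3 - <<'E'
from h import *
d=cam('wrist','w1');s=bot.read_state();print(s['tool_pos'],s['q'],rot(s['tcp_rot']).round(3))
E
```

```text
[0.54083758 0.27638497 0.25631167] [ 4.31408332e-01  1.06030613e-01  1.67985237e+00  2.79610664e-05
  1.35619457e+00 -1.01049543e+00] [[ 0.129  0.992 -0.   ]
 [ 0.992 -0.129 -0.   ]
 [-0.    -0.    -1.   ]]
```

View pics/w1.png

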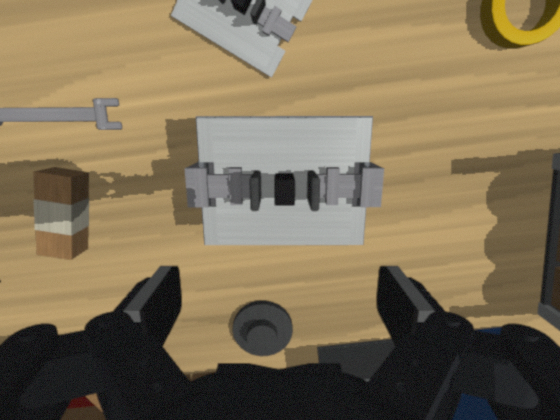

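The wrist view shows the lid square in the image, with plate corners at about (197,117), (371,117), (363,244) and (205,245). The tab tops are near columns 256 and 313.

```bash
python3 - <<'E'
from h import *
d=load('w1');im=d['im']
P=quad(d,[[197,116.5],[372,116.5],[363.5,244.5],[205,245.5]],.09)
cv2.imwrite('pics/c4.png',cv2.resize(im[150:220,180:390],None,fx=3.8,fy=3.8*2,interpolation=cv2.INTER_CUBIC)[:,:,::-1])
E
```

```text
c [0.5385 0.2807 0.09  ] len [0.1752, 0.1371, 0.1768, 0.1383] ang [1.443, -0.119, -1.691, 3.011]
```

View pics/c4.png

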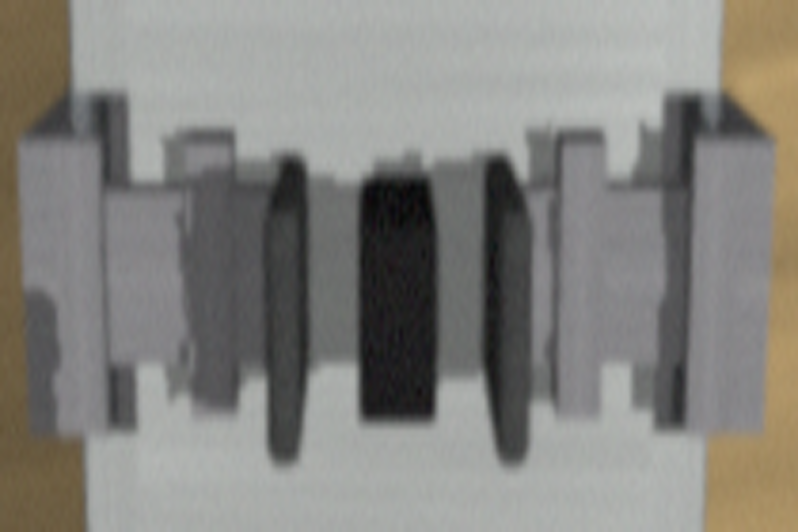

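```bash
python3 - <<'E'
from h import *
d=load('w1')
P=onz(d,[[250.3,194],[318.9,194],[267/3.8+180,150+208/7.6],[267/3.8+180,150+462/7.6]],.138);print(P,np.linalg.norm(P[0]-P[1]),np.linalg.norm(P[2]-P[3]),P[:2].mean(0))
k=onz(d,[[20/3.8+180,150+285/7.6],[772/3.8+180,150+285/7.6]],.107);print(k,np.linalg.norm(k[0]-k[1]),k.mean(0))
s=bot.read_state();r=rot(s['tcp_rot']);c=np.array([(P[0]+P[1])/2,k.mean(0)]).mean(0)
for q in [P[:2].mean(0),k.mean(0),np.array([.5365,.28,0])]: print(r.T@(q-s['tool_pos']))
E
```

```text
[[0.53416006 0.24900037 0.138     ]
 [0.5421709  0.3114851  0.138     ]
 [0.51891223 0.25128951 0.138     ]
 [0.54998769 0.24655446 0.138     ]] 0.06299615174173907 0.03143413906405341 [0.53816548 0.28024274 0.138     ]
[[0.52575862 0.18129807 0.107     ]
 [0.55115133 0.37934353 0.107     ]] 0.19966670158200558 [0.53845498 0.2803208  0.107     ]
[ 0.00351004 -0.0030955   0.11831218]
[ 0.00363194 -0.00280526  0.14931203]
[ 0.0030876  -0.00465727  0.25631296]
```

Request:
{"api": "carry_out", "payload": {
  "deltas": [
    {"delta_pos":[0.0035,-0.003,0.02],"dr":[0,0,0]},
    {"delta_pos":[0,0,0.025],"dr":[0,0,0]},
    {"delta_pos":[0,0,0.025],"dr":[0,0,0]},
    {"delta_pos":[0,0,0.02],"dr":[0,0,0]},
    {"delta_pos":[0,0,0],"dr":[0,0,0]}
  ]
}}

```text
time: 4.88
tool_pos: [0.5365, 0.2795, 0.1634]
tcp_rot: [-2.356, -2.076, 0.008]
wrist_force: [-0.7, 0.2, 0.2]
width: 1.004
```

Request:
{"api": "carry_out", "payload": {
  "deltas": [
    {"delta_pos":[0,0,0.02],"dr":[0,0,0]},
    {"delta_pos":[0,0,0.02],"dr":[0,0,0]},
    {"delta_pos":[0,0,0.02],"dr":[0,0,0]},
    {"delta_pos":[0,0,0],"dr":[0,0,0]}
  ]
}}

```text
time: 5.38
tool_pos: [0.5364, 0.2793, 0.1035]
tcp_rot: [-2.356, -2.076, 0.008]
wrist_force: [-0.5, -0.1, 0.6]
width: 1.004
```

```bash
python3 - <<'E'
from h import *
d=cam('wrist','w2');s=bot.read_state();print(s['tool_pos'],s['wrist_force'])
E
```

```text
[0.53748867 0.27980407 0.10500859] [0.76590704 0.39737688 0.61861462]
```

View pics/w2.png

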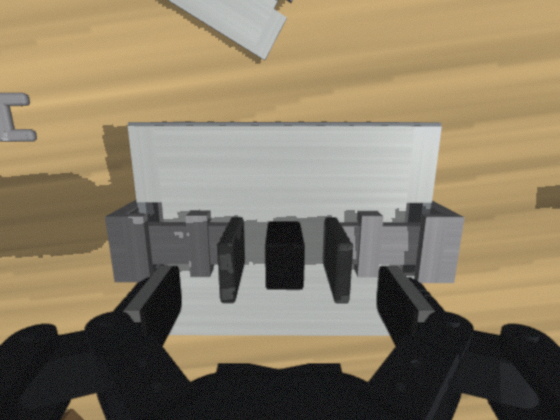

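```bash
python3 - <<'E'
from h import *
d=load('w2');im=d['im'];s=bot.read_state();r=rot(s['tcp_rot']);t=s['tool_pos'];print(t,r.round(3))
T=lambda p: t+r@np.array(p)
print('tcp,grasp,open tips',proj(d,[T([0,0,0]),T([0,0,-.019]),T([.0425,0,-.013]),T([-.0425,0,-.013]),T([-.0425,.011,-.013]),T([-.0425,-.011,-.013])]).round(1))
cv2.imwrite('pics/c5.png',cv2.resize(im[200:350,100:460],None,fx=2.2,fy=2.2*1.8,interpolation=cv2.INTER_CUBIC)[:,:,::-1])
P=onz(d,[[219,260],[352,260]],.138);print(P,np.linalg.norm(P[0]-P[1]),(P.mean(0)-t)@r)
P=onz(d,[[110,250],[461,250]],.107);print(P,np.linalg.norm(P[0]-P[1]),(P.mean(0)-t)@r)
E
```

```text
[0.53748867 0.27980407 0.10500859] [[ 0.126  0.992 -0.003]
 [ 0.992 -0.126 -0.001]
 [-0.001 -0.002 -1.   ]]
tcp,grasp,open tips [[283.1 247.2]
 [283.5 260.9]
 [362.9 256.3]
 [203.8 256.2]
 [205.1 275. ]
 [202.5 236.9]]
[[0.5270728  0.25037221 0.138     ]
 [0.5348469  0.31245986 0.138     ]] 0.06257246250004495 [ 0.00073005 -0.00675773 -0.03297662]
[[0.52615685 0.18209867 0.107     ]
 [0.55091318 0.37963617 0.107     ]] 0.19908274211761262 [ 0.00118337  0.00089978 -0.00199531]
```

View pics/c5.png

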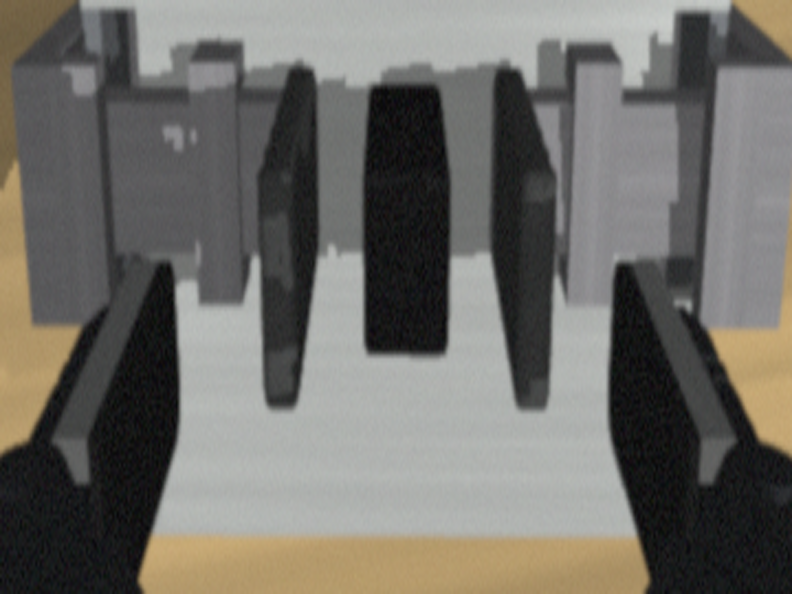

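```bash
python3 - <<'E'
from h import *
d=load('w2');s=bot.read_state();r=rot(s['tcp_rot']);t=s['tool_pos']
for y in (-.011,0,.011):
  for z in (0,-.013,-.025,-.035,-.045): print(y,z,proj(d,[t+r@np.array([x,y,z]) for x in(-.0425,.0425)]).round(0).tolist())
E
```

```text
-0.011 0 [[208.0, 229.0], [359.0, 229.0]]
-0.011 -0.013 [[203.0, 237.0], [364.0, 237.0]]
-0.011 -0.025 [[197.0, 245.0], [370.0, 245.0]]
-0.011 -0.035 [[192.0, 253.0], [376.0, 253.0]]
-0.011 -0.045 [[186.0, 262.0], [383.0, 262.0]]
0 0 [[209.0, 247.0], [357.0, 247.0]]
0 -0.013 [[204.0, 256.0], [363.0, 256.0]]
0 -0.025 [[199.0, 266.0], [369.0, 266.0]]
0 -0.035 [[194.0, 275.0], [374.0, 275.0]]
0 -0.045 [[188.0, 285.0], [381.0, 285.0]]
0.011 0 [[210.0, 265.0], [356.0, 265.0]]
0.011 -0.013 [[205.0, 275.0], [361.0, 275.0]]
0.011 -0.025 [[200.0, 286.0], [367.0, 286.0]]
0.011 -0.035 [[195.0, 296.0], [373.0, 296.0]]
0.011 -0.045 [[190.0, 307.0], [379.0, 307.0]]
```

```bash
python3 - <<'E'
from h import *
d=cam('scene','s2');s=bot.read_state();r=rot(s['tcp_rot']);t=s['tool_pos']
print(t,proj(d,[t+r@np.array(p) for p in [[0,0,0],[0,0,-.019],[.0425,0,-.013],[-.0425,0,-.013]]]).round(1))
cv2.imwrite('pics/c6.png',cv2.resize(d['im'][140:260,310:430],None,fx=5,fy=5,interpolation=cv2.INTER_CUBIC)[:,:,::-1])
E
```

```text
[0.53835914 0.28024682 0.10619979] [[370.1 204.9]
 [370.9 201.5]
 [384.1 202.8]
 [357.3 202.4]]
```

View pics/c6.png

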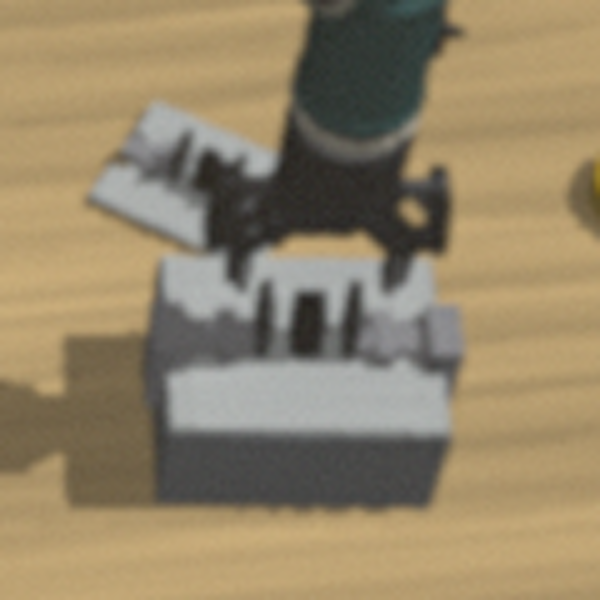

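The scene and wrist views both show the open fingertips about 30 mm farther back from the TCP than the text implies. I'll rise clear, shut the fingers and look, to pin the finger geometry down.

Request:
{"api": "carry_out", "payload": {
  "deltas": [
    {"delta_pos":[0,0,-0.04],"dr":[0,0,0]},
    {"delta_pos":[0,0,-0.02],"dr":[0,0,0]},
    {"delta_pos":[0,0,0],"dr":[0,0,0]}
  ]
}}

```text
time: 5.85
tool_pos: [0.5407, 0.2813, 0.17]
tcp_rot: [2.355, 2.076, 0.01]
wrist_force: [0.4, -0.4, -0.8]
width: 0.996
```

Request:
{"api": "carry_out", "payload": {
  "deltas": [
    {"delta_pos":[0,0,0],"dr":[0,0,0]},
    {"delta_pos":[0,0,0],"dr":[0,0,0]},
    {"delta_pos":[0,0,0],"dr":[0,0,0]},
    {"delta_pos":[0,0,0],"dr":[0,0,0]},
    {"delta_pos":[0,0,0],"dr":[0,0,0]}
  ],
  "grip": 0.0
}}

```text
time: 6.48
tool_pos: [0.5384, 0.2803, 0.1663]
tcp_rot: [-2.357, -2.077, 0.001]
wrist_force: [-0.8, 0.8, -0.3]
width: 0.001
```

```bash
python3 - <<'E'
from h import *
d=cam('wrist','w3');s=bot.read_state();r=rot(s['tcp_rot']);t=s['tool_pos'];print(t,s['width'],s['wrist_force'])
print(proj(d,[t+r@np.array(p) for p in [[0,-.011,0],[0,.011,0],[0,-.011,-.03],[0,.011,-.03]]]).round(1))
E
```

```text
[0.53844736 0.28028501 0.16643567] -0.0033540162354126625 [-4.20498434e-01  1.52418029e-01 -6.66369497e-06]
[[282.1 226.6]
 [282.  262.4]
 [282.7 246.4]
 [282.5 287.7]]
```

View pics/w3.png

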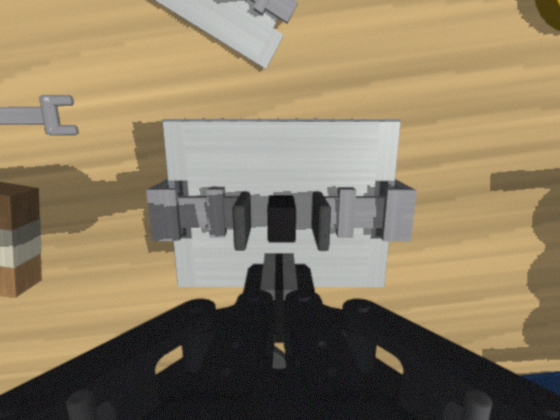

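Request:
{"api": "carry_out", "payload": {
  "deltas": [
    {"delta_pos":[0,0,0],"dr":[0,0,0]},
    {"delta_pos":[0,0,0],"dr":[0,0,0]},
    {"delta_pos":[0,0,0],"dr":[0,0,0]},
    {"delta_pos":[0,0,0],"dr":[0,0,0]},
    {"delta_pos":[0.001,0,0.02],"dr":[0,0,0]},
    {"delta_pos":[0,0,0.02],"dr":[0,0,0]},
    {"delta_pos":[0,0,0.02],"dr":[0,0,0]},
    {"delta_pos":[0,0,0.0],"dr":[0,0,0]}
  ],
  "grip": 1.0
}}

```text
time: 7.52
tool_pos: [0.5361, 0.2801, 0.1028]
tcp_rot: [-2.355, -2.076, 0.01]
wrist_force: [0.6, -0.2, -0.7]
width: 1.001
```

Request:
{"api": "carry_out", "payload": {
  "deltas": [
    {"delta_pos":[0,0,0],"dr":[0,0,0]},
    {"delta_pos":[0,0,0],"dr":[0,0,0]},
    {"delta_pos":[0,0,0],"dr":[0,0,0]}
  ],
  "grip": 0.62
}}

```text
time: 7.9
tool_pos: [0.5393, 0.2816, 0.1076]
tcp_rot: [2.356, 2.077, 0.003]
wrist_force: [0.5, -0.6, -0.9]
width: 0.619
```

```bash
python3 - <<'E'
from h import *
d=cam('wrist','w4');s=bot.read_state();t=s['tool_pos'];print(t,s['width'],s['wrist_force'])
E
```

```text
[0.53916317 0.28152466 0.10748185] 0.6201983602732617 [-0.0031324   0.2212464  -0.53500904]
```

View pics/w4.png

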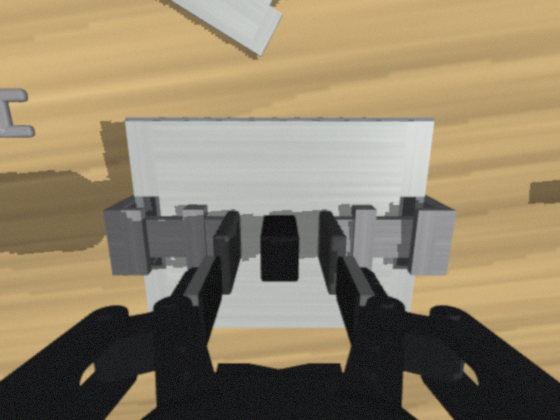

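```bash
python3 - <<'E'
from h import *
d=load('w4');im=d['im']
g=np.clip(cv2.resize(im[190:330,170:390],None,fx=3.6,fy=4,interpolation=cv2.INTER_CUBIC).astype(float)*1.8,0,255).astype(np.uint8)
cv2.imwrite('pics/c7.png',g[:,:,::-1])
E
```

```text
(no output)
```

View pics/c7.png

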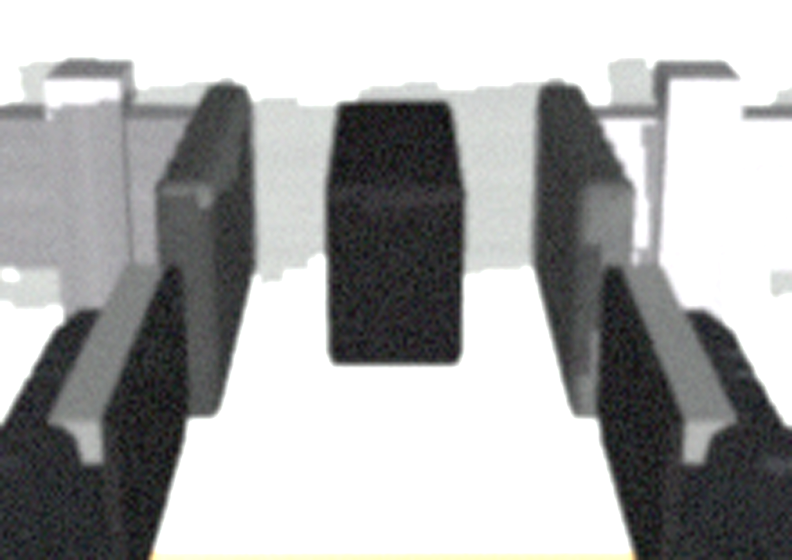

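The fingers are commanded to a 53 mm gap, but the tabs (64 mm) haven't moved. So the tips really are about 12 mm above the tab tops, and the real tips lie about 40 mm behind the reported TCP. I'll open and descend further, watching the force.

Request:
{"api": "carry_out", "payload": {
  "deltas": [
    {"delta_pos":[0,0,0],"dr":[0,0,0]},
    {"delta_pos":[0,0,0],"dr":[0,0,0]},
    {"delta_pos":[0,0,0],"dr":[0,0,0]},
    {"delta_pos":[0,0,0.005],"dr":[0,0,0]},
    {"delta_pos":[0,0,0.005],"dr":[0,0,0]},
    {"delta_pos":[0,0,0.005],"dr":[0,0,0]},
    {"delta_pos":[0,0,0.005],"dr":[0,0,0]}
  ],
  "grip": 1.0
}}

```text
time: 8.82
tool_pos: [0.5384, 0.2812, 0.086]
tcp_rot: [-2.357, -2.077, 0.001]
wrist_force: [-0.3, -1.2, 0.1]
width: 1.003
```

```bash
python3 - <<'E'
from h import *
d=cam('wrist','w5');s=bot.read_state();t=s['tool_pos'];print(t,s['width'],s['wrist_force'])
E
```

```text
[0.53797063 0.28098509 0.08524123] 0.9982402616837331 [-1.06570209  0.33637241 -1.29805515]
```

View pics/w5.png

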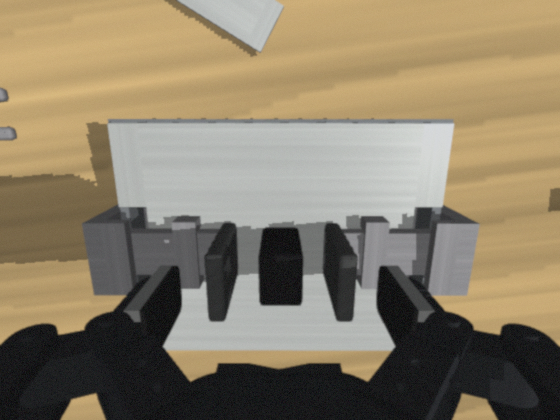

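Request:
{"api": "carry_out", "payload": {
  "deltas": [
    {"delta_pos":[0.0005,-0.003,0.005],"dr":[0,0,0]},
    {"delta_pos":[0,0,0.005],"dr":[0,0,0]},
    {"delta_pos":[0,0,0.005],"dr":[0,0,0]},
    {"delta_pos":[0,0,0.005],"dr":[0,0,0]},
    {"delta_pos":[0,0,0],"dr":[0,0,0]}
  ]
}}

```text
time: 9.5
tool_pos: [0.5352, 0.2819, 0.0659]
tcp_rot: [-2.356, -2.077, 0.002]
wrist_force: [-0.4, -0.2, 0.1]
width: 1.0
```

```bash
python3 - <<'E'
from h import *
d=cam('wrist','w6');s=bot.read_state();t=s['tool_pos'];print(t,s['width'],s['wrist_force'])
E
```

```text
[0.53552736 0.28207588 0.06628855] 0.9998035806443887 [-0.0779652  -0.50203585 -0.92797514]
```

View pics/w6.png

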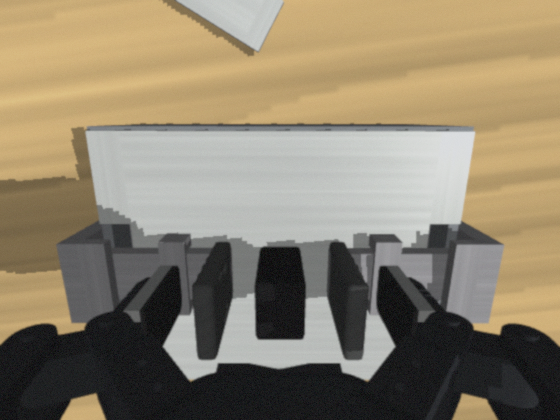

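Request:
{"api": "carry_out", "payload": {
  "deltas": [
    {"delta_pos":[0,0,0],"dr":[0,0,0]},
    {"delta_pos":[0,0,0],"dr":[0,0,0]},
    {"delta_pos":[0,0,0],"dr":[0,0,0]},
    {"delta_pos":[0,0,0],"dr":[0,0,0]},
    {"delta_pos":[0,0,0],"dr":[0,0,0]},
    {"delta_pos":[0,0,0],"dr":[0,0,0]}
  ],
  "grip": 0.2,
  "force": 50
}}

```text
time: 10.3
tool_pos: [0.537, 0.2826, 0.0691]
tcp_rot: [2.356, 2.077, 0.004]
wrist_force: [-2.2, -1.3, 9.2]
width: 0.436
```

```bash
python3 - <<'E'
from h import *
d=cam('wrist','w7');s=bot.read_state();t=s['tool_pos'];print(t,s['width'],s['wrist_force'])
E
```

```text
[0.53698474 0.28258363 0.0691195 ] 0.440658663560529 [-1.99102591 -1.3955317   9.13922667]
```

View pics/w7.png

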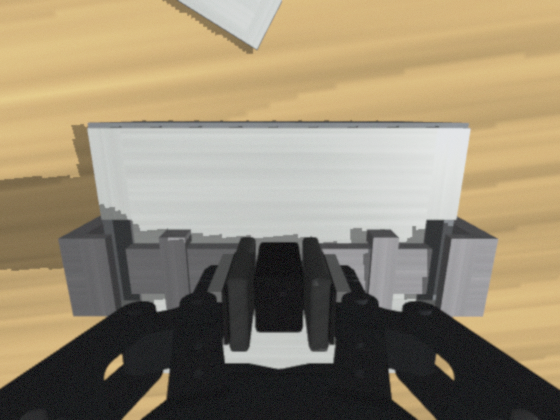

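Request:
{"api": "carry_out", "payload": {
  "deltas": [
    {"delta_pos":[0,0,-0.005],"dr":[0,0,0]},
    {"delta_pos":[0,0,-0.005],"dr":[0,0,0]},
    {"delta_pos":[0,0,-0.01],"dr":[0,0,0]},
    {"delta_pos":[0,0,0],"dr":[0,0,0]}
  ]
}}

```text
time: 10.85
tool_pos: [0.5365, 0.2825, 0.0876]
tcp_rot: [2.356, 2.077, 0.003]
wrist_force: [0.5, 0.1, -3.3]
width: 0.437
```

Request:
{"api": "carry_out", "payload": {
  "deltas": [
    {"delta_pos":[0,0,-0.01],"dr":[0,0,0]},
    {"delta_pos":[0,0,-0.015],"dr":[0,0,0]},
    {"delta_pos":[0,0,-0.015],"dr":[0,0,0]},
    {"delta_pos":[0,0,-0.015],"dr":[0,0,0]},
    {"delta_pos":[0,0,-0.015],"dr":[0,0,0]},
    {"delta_pos":[0,0,-0.01],"dr":[0,0,0]},
    {"delta_pos":[0,0,0],"dr":[0,0,0]}
  ]
}}

```text
time: 11.72
tool_pos: [0.5365, 0.2825, 0.168]
tcp_rot: [2.356, 2.077, 0.004]
wrist_force: [0.2, 0.3, -3.7]
width: 0.443
```

```bash
python3 - <<'E'
from h import *
d=cam('wrist','w8');cam('scene','s8');s=bot.read_state();t=s['tool_pos'];print(t,s['width'],s['wrist_force'],rot(s['tcp_rot']).round(3))
E
```

```text
[0.53537835 0.2820425  0.16620619] 0.4355668006979793 [-0.26945599 -0.7625374  -4.10365433] [[ 0.125  0.992 -0.001]
 [ 0.992 -0.125 -0.   ]
 [-0.    -0.001 -1.   ]]
```

View pics/w8.png

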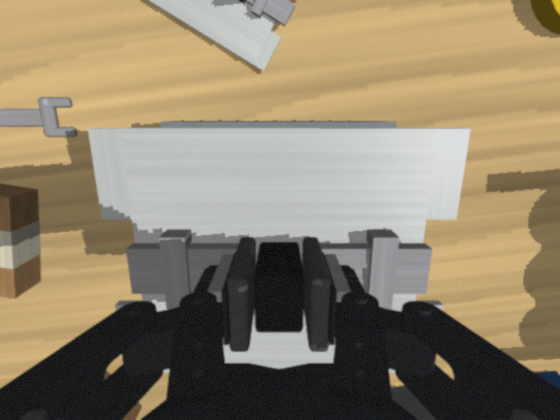

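View pics/s8.png

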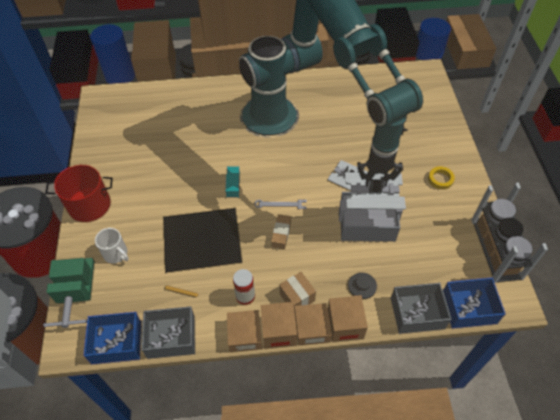

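Request:
{"api": "carry_out", "payload": {
  "deltas": [
    {"delta_pos":[-0.01,0,-0.01],"dr":[0,0,-0.08]},
    {"delta_pos":[-0.015,0,-0.01],"dr":[0,0,-0.08]},
    {"delta_pos":[-0.03,-0.002,0],"dr":[0,0,0]},
    {"delta_pos":[-0.04,-0.002,0],"dr":[0,0,0]},
    {"delta_pos":[-0.04,-0.002,0],"dr":[0,0,0]},
    {"delta_pos":[-0.04,-0.002,0],"dr":[0,0,0]},
    {"delta_pos":[-0.04,-0.002,0],"dr":[0,0,0]},
    {"delta_pos":[-0.04,-0.002,0],"dr":[0,0,0]}
  ]
}}

```text
time: 12.82
tool_pos: [0.5288, 0.0257, 0.1856]
tcp_rot: [-2.182, -2.258, 0.002]
wrist_force: [0.0, 0.4, -3.6]
width: 0.439
```

Request:
{"api": "carry_out", "payload": {
  "deltas": [
    {"delta_pos":[-0.04,-0.002,0],"dr":[0,0,0]},
    {"delta_pos":[-0.04,-0.002,0],"dr":[0,0,0]},
    {"delta_pos":[-0.04,0,0],"dr":[0,0,0]},
    {"delta_pos":[-0.04,0,0],"dr":[0,0,0]},
    {"delta_pos":[-0.04,0,0],"dr":[0,0,0]},
    {"delta_pos":[-0.04,0,0],"dr":[0,0,0]},
    {"delta_pos":[-0.03,0,0],"dr":[0,0,0]},
    {"delta_pos":[-0.02,0,0],"dr":[0,0,0]},
    {"delta_pos":[-0.01,0,0],"dr":[0,0,0]},
    {"delta_pos":[0,0,0],"dr":[0,0,0]}
  ]
}}

```text
time: 14.08
tool_pos: [0.5358, -0.2728, 0.1862]
tcp_rot: [-2.183, -2.258, -0.0]
wrist_force: [0.9, 0.3, -3.5]
width: 0.439
```

```bash
python3 - <<'E'
from h import *
d=cam('wrist','w9');d=cam('scene','s9');s=bot.read_state();t=s['tool_pos'];r=rot(s['tcp_rot']);print(t,s['width'],s['wrist_force'],r.round(3),np.arctan2(r[1,0],r[0,0]))
im=load('top0')['im']
E
```

```text
[ 0.53584796 -0.2720019   0.18641652] 0.4382449835104294 [ 4.71144211e-04 -3.05377973e-02 -3.73028609e+00] [[-0.035  0.999 -0.   ]
 [ 0.999  0.035  0.001]
 [ 0.001 -0.    -1.   ]] 1.6055128981393023
```

View pics/w9.png

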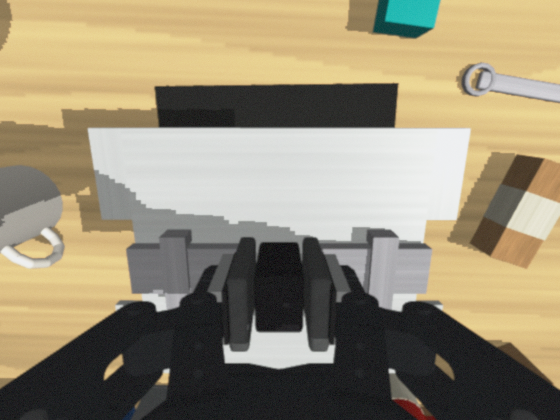

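View pics/s9.png

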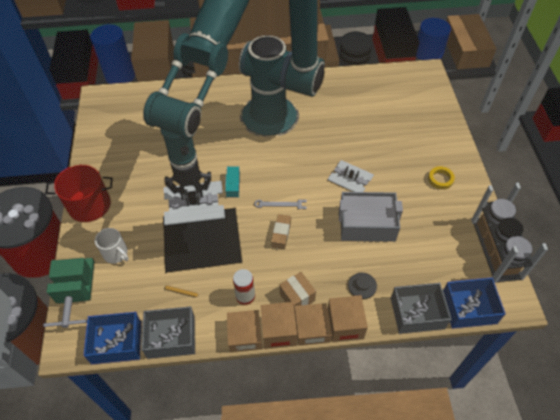

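```bash
python3 - <<'E'
from h import *
d=load('w9');P=onz(d,[[156,87],[397,84.5]],.004);v=P[1]-P[0];L=np.linalg.norm(v);u=v/L;print(P,L,np.arctan2(u[1],u[0]),P.mean(0)+np.array([u[1],-u[0],0])*.11)
E
```

```text
[[ 0.43894155 -0.4034161   0.004     ]
 [ 0.42823233 -0.15719048  0.004     ]] 0.24645840052810186 1.6142624664011322 [ 0.54348304 -0.27552352  0.004     ]
```

Request:
{"api": "carry_out", "payload": {
  "deltas": [
    {"delta_pos":[0,0.006,0.015],"dr":[0,0,0]},
    {"delta_pos":[0,0,0.03],"dr":[0,0,0]},
    {"delta_pos":[0,0,0.03],"dr":[0,0,0]},
    {"delta_pos":[0,0,0.03],"dr":[0,0,0]},
    {"delta_pos":[0,0,0.025],"dr":[0,0,0]},
    {"delta_pos":[0,0,0.02],"dr":[0,0,0]},
    {"delta_pos":[0,0,0.015],"dr":[0,0,0]},
    {"delta_pos":[0,0,0.01],"dr":[0,0,0]},
    {"delta_pos":[0,0,0],"dr":[0,0,0]}
  ]
}}

```text
time: 15.3
tool_pos: [0.5415, -0.2725, 0.011]
tcp_rot: [-2.182, -2.258, 0.0]
wrist_force: [0.6, 0.9, -3.6]
width: 0.436
```

Request:
{"api": "carry_out", "payload": {
  "deltas": [
    {"delta_pos":[0,0,0.004],"dr":[0,0,0]},
    {"delta_pos":[0,0,0.004],"dr":[0,0,0]},
    {"delta_pos":[0,0,0],"dr":[0,0,0]}
  ]
}}

```text
time: 15.68
tool_pos: [0.5418, -0.2727, 0.0036]
tcp_rot: [-2.183, -2.259, 0.0]
wrist_force: [-0.1, 0.2, -4.0]
width: 0.439
```

Request:
{"api": "carry_out", "payload": {
  "deltas": [
    {"delta_pos":[0,0,0.003],"dr":[0,0,0]},
    {"delta_pos":[0,0,0],"dr":[0,0,0]}
  ]
}}

```text
time: 15.92
tool_pos: [0.5417, -0.2727, 0.0004]
tcp_rot: [-2.183, -2.259, 0.0]
wrist_force: [-0.0, 0.5, -4.4]
width: 0.44
```

Request:
{"api": "carry_out", "payload": {
  "deltas": [
    {"delta_pos":[0,0,0.003],"dr":[0,0,0]},
    {"delta_pos":[0,0,0],"dr":[0,0,0]}
  ]
}}

```text
time: 16.18
tool_pos: [0.5416, -0.2726, -0.0027]
tcp_rot: [-2.183, -2.259, 0.0]
wrist_force: [-0.3, -0.2, -3.7]
width: 0.438
```

Request:
{"api": "carry_out", "payload": {
  "deltas": [
    {"delta_pos":[0,0,0.002],"dr":[0,0,0]},
    {"delta_pos":[0,0,0],"dr":[0,0,0]}
  ]
}}

```text
time: 16.42
tool_pos: [0.5422, -0.2729, -0.0038]
tcp_rot: [2.183, 2.259, 0.0]
wrist_force: [-1.8, 0.9, 1.4]
width: 0.435
```

Request:
{"api": "carry_out", "payload": {
  "deltas": [
    {"delta_pos":[0,0,0.002],"dr":[0,0,0]},
    {"delta_pos":[0,0,0],"dr":[0,0,0]}
  ]
}}

```text
time: 16.68
tool_pos: [0.5422, -0.273, -0.0039]
tcp_rot: [2.183, 2.259, 0.0]
wrist_force: [-6.2, 3.5, 13.4]
width: 0.436
```

Request:
{"api": "carry_out", "payload": {
  "deltas": [
    {"delta_pos":[0,0,-0.002],"dr":[0,0,0]},
    {"delta_pos":[0,0,0],"dr":[0,0,0]}
  ]
}}

```text
time: 16.92
tool_pos: [0.5424, -0.273, -0.0038]
tcp_rot: [2.182, 2.258, 0.0]
wrist_force: [-1.7, 1.5, 3.7]
width: 0.438
```

Request:
{"api": "carry_out", "payload": {
  "deltas": [
    {"delta_pos":[0,0,0],"dr":[0,0,0]},
    {"delta_pos":[0,0,0],"dr":[0,0,0]},
    {"delta_pos":[0,0,0],"dr":[0,0,0]},
    {"delta_pos":[0,0,0],"dr":[0,0,0]},
    {"delta_pos":[0,0,0],"dr":[0,0,0]}
  ],
  "grip": 1.0
}}

```text
time: 17.55
tool_pos: [0.5422, -0.2729, -0.0041]
tcp_rot: [2.183, 2.259, 0.0]
wrist_force: [0.1, -0.0, 0.3]
width: 0.999
```

```bash
python3 - <<'E'
from h import *
d=cam('wrist','w10');s=bot.read_state();t=s['tool_pos'];print(t,s['width'],s['wrist_force'])
E
```

```text
[ 0.54209394 -0.27286851 -0.00421526] 0.998219620885771 [ 0.30638263 -0.44356113 -0.41293317]
```

View pics/w10.png

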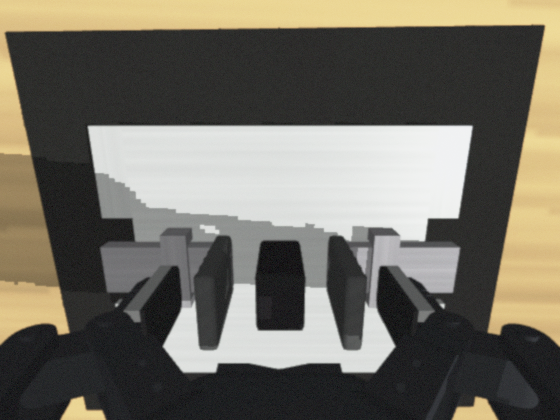

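The wrist view shows the lid flat inside the black mat with a margin on the sides in view. The tabs are sprung out at columns 195 and 366, with the fingers clear. I'll rise and go over the pack.

Request:
{"api": "carry_out", "payload": {
  "deltas": [
    {"delta_pos":[0,0,-0.01],"dr":[0,0,0]},
    {"delta_pos":[0,0,-0.03],"dr":[0,0,0]},
    {"delta_pos":[0,0,-0.05],"dr":[0,0,0]},
    {"delta_pos":[0,0,-0.06],"dr":[0,0,0]},
    {"delta_pos":[0.03,0,-0.03],"dr":[0,0,0]},
    {"delta_pos":[0.05,0,0],"dr":[0,0,0]},
    {"delta_pos":[0.05,0.003,0],"dr":[0,0,0]},
    {"delta_pos":[0.05,0.003,0],"dr":[0,0,0]},
    {"delta_pos":[0.05,0.003,0],"dr":[0,0,0.1]},
    {"delta_pos":[0.03,0.003,0],"dr":[0,0,0.1]}
  ]
}}

```text
time: 18.85
tool_pos: [0.5478, -0.0106, 0.1766]
tcp_rot: [2.399, 2.027, 0.002]
wrist_force: [0.2, -0.4, -0.0]
width: 0.997
```

Request:
{"api": "carry_out", "payload": {
  "deltas": [
    {"delta_pos":[0,0,0],"dr":[0,0,0.1]},
    {"delta_pos":[0,0,0],"dr":[0,0,0]}
  ]
}}

```text
time: 19.1
tool_pos: [0.5481, -0.0124, 0.1763]
tcp_rot: [2.494, 1.91, 0.001]
wrist_force: [-0.2, 0.4, -0.2]
width: 0.999
```

```bash
python3 - <<'E'
from h import *
d=cam('wrist','w11');s=bot.read_state();t=s['tool_pos'];r=rot(s['tcp_rot']);print(t,s['wrist_force'],np.arctan2(r[1,0],r[0,0]))
d=cam('scene','s11');cam('top','t11')
E
```

```text
[ 0.5480855  -0.01276469  0.1762114 ] [-0.13245705  0.16219709  0.40754668] 1.3071994400889213
```

View pics/w11.png

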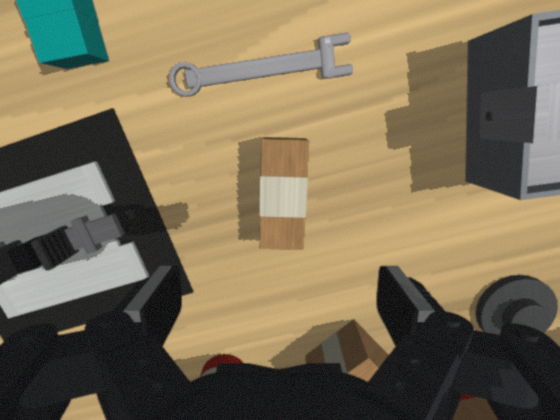

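View pics/s11.png

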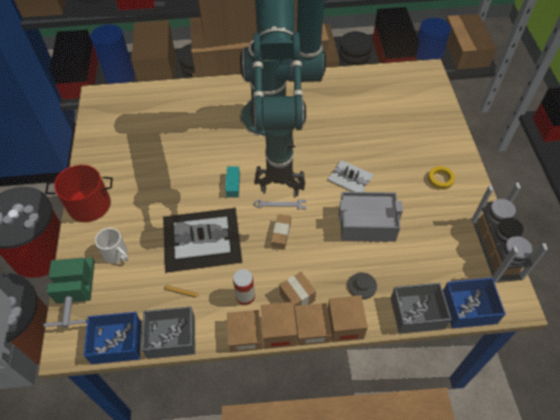

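```bash
python3 - <<'E'
from h import *
d=load('w11');s=bot.read_state();t=s['tool_pos'];r=rot(s['tcp_rot'])
P=quad(d,[[262,140],[308,140.5],[303.5,249],[260.5,248.5]],.04)
print('tool rel',(P.mean(0)-t)@r)
print('pred TCP pix at pack top',proj(d,[t+r@np.array([0,0,-.04+t[2]])]))
cv2.imwrite('pics/c8.png',cv2.resize(d['im'][120:270,230:330],None,fx=5,fy=4,interpolation=cv2.INTER_CUBIC)[:,:,::-1])
E
```

```text
c [ 0.5531 -0.0109  0.04  ] len [0.0429, 0.1086, 0.044, 0.1086] ang [1.296, -0.282, -1.847, 2.85]
tool rel [0.00359928 0.00418717 0.13594483]
pred TCP pix at pack top [[279.75928263 192.82142197]]
```

View pics/c8.png

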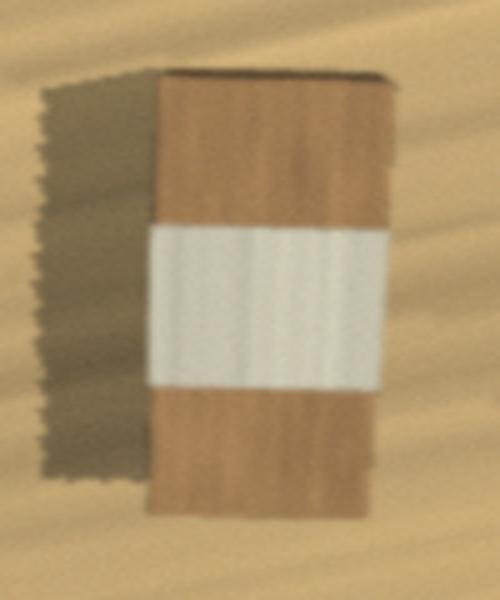

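Request:
{"api": "carry_out", "payload": {
  "deltas": [
    {"delta_pos":[0.0035,0.003,0.03],"dr":[0,0,0.018]},
    {"delta_pos":[0,0,0.045],"dr":[0,0,0]},
    {"delta_pos":[0,0,0.04],"dr":[0,0,0]},
    {"delta_pos":[0,0,0.02],"dr":[0,0,0]},
    {"delta_pos":[0,0,0.01],"dr":[0,0,0]},
    {"delta_pos":[0,0,0],"dr":[0,0,0]}
  ]
}}

```text
time: 20.0
tool_pos: [0.5515, -0.0106, 0.0303]
tcp_rot: [-2.513, -1.884, 0.001]
wrist_force: [0.7, -0.3, 1.4]
width: 1.004
```

```bash
python3 - <<'E'
from h import *
d=cam('wrist','w12');s=bot.read_state();t=s['tool_pos'];r=rot(s['tcp_rot']);print(t,s['wrist_force'],np.arctan2(r[1,0],r[0,0]))
E
```

```text
[ 0.55232953 -0.0105898   0.0311716 ] [ 0.80184658 -0.41867366 -0.46566508] 1.2867994791899526
```

View pics/w12.png

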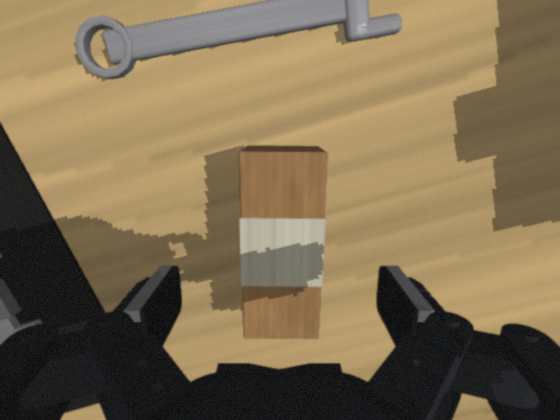

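Request:
{"api": "carry_out", "payload": {
  "deltas": [
    {"delta_pos":[0.0015,-0.002,0.02],"dr":[0,0,0]},
    {"delta_pos":[0,0,0.02],"dr":[0,0,0]},
    {"delta_pos":[0,0,0.015],"dr":[0,0,0]},
    {"delta_pos":[0,0,0.005],"dr":[0,0,0]},
    {"delta_pos":[0,0,0],"dr":[0,0,0]}
  ]
}}

```text
time: 20.68
tool_pos: [0.5505, -0.0083, -0.0292]
tcp_rot: [2.513, 1.885, 0.0]
wrist_force: [-0.7, -0.1, 0.2]
width: 1.002
```

```bash
python3 - <<'E'
from h import *
d=cam('wrist','w13');s=bot.read_state();t=s['tool_pos'];r=rot(s['tcp_rot']);print(t,s['wrist_force'],np.arctan2(r[1,0],r[0,0]))
E
```

```text
[ 0.55090795 -0.00832368 -0.0288554 ] [ 0.65345353 -0.9335629  -0.47295095] 1.2869598155487703
```

View pics/w13.png

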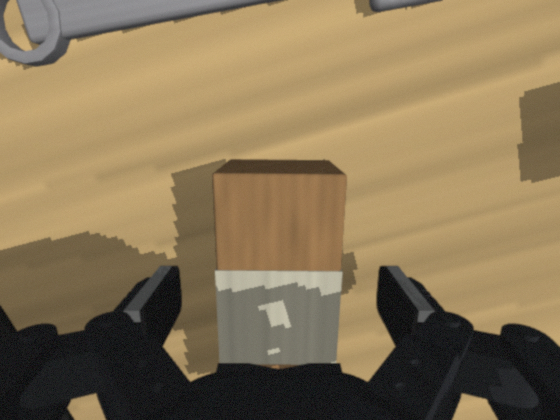

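Request:
{"api": "carry_out", "payload": {
  "deltas": [
    {"delta_pos":[0,0,0],"dr":[0,0,0]},
    {"delta_pos":[0,0,0],"dr":[0,0,0]},
    {"delta_pos":[0,0,0],"dr":[0,0,0]},
    {"delta_pos":[0,0,0],"dr":[0,0,0]},
    {"delta_pos":[0,0,0],"dr":[0,0,0]},
    {"delta_pos":[0,0,0],"dr":[0,0,0]}
  ],
  "grip": 0.2,
  "force": 60
}}

```text
time: 21.48
tool_pos: [0.551, -0.0084, -0.0287]
tcp_rot: [2.513, 1.884, 0.001]
wrist_force: [0.3, -1.2, 6.1]
width: 0.517
```

Request:
{"api": "carry_out", "payload": {
  "deltas": [
    {"delta_pos":[0,0,-0.01],"dr":[0,0,0]},
    {"delta_pos":[0,0,-0.02],"dr":[0,0,0]},
    {"delta_pos":[0,0,-0.035],"dr":[0,0,0]},
    {"delta_pos":[0,0,-0.04],"dr":[0,0,0]},
    {"delta_pos":[0,0,-0.04],"dr":[0,0,0]},
    {"delta_pos":[0,0,-0.03],"dr":[0,0,0]},
    {"delta_pos":[0,0,-0.01],"dr":[0,0,0]},
    {"delta_pos":[0,0,0],"dr":[0,0,0]}
  ]
}}

```text
time: 22.48
tool_pos: [0.5499, -0.0082, 0.1552]
tcp_rot: [-2.513, -1.885, 0.0]
wrist_force: [-0.3, -0.0, -3.6]
width: 0.523
```

```bash
python3 - <<'E'
from h import *
d=cam('wrist','w14');s=bot.read_state();t=s['tool_pos'];r=rot(s['tcp_rot']);print(t,s['width'],s['wrist_force'],np.arctan2(r[1,0],r[0,0]))
E
```

```text
[ 0.54915449 -0.00815781  0.15410905] 0.5161972017158111 [-0.28622649  0.38784006 -3.53007045] 1.2870264851347544
```

View pics/w14.png

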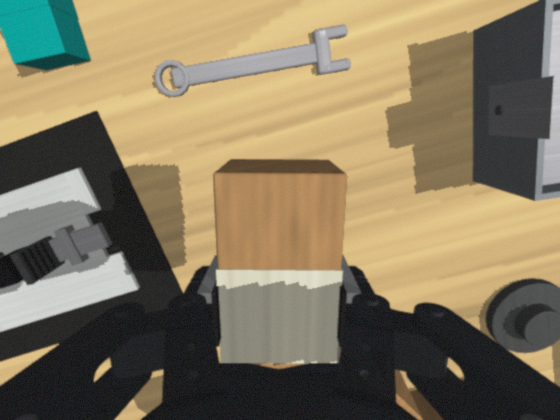

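Request:
{"api": "carry_out", "payload": {
  "deltas": [
    {"delta_pos":[0,0,0],"dr":[0,0,-0.079]},
    {"delta_pos":[0,0,0],"dr":[0,0,-0.079]},
    {"delta_pos":[0.015,-0.0035,0],"dr":[0,0,0]},
    {"delta_pos":[0.03,-0.006,0],"dr":[0,0,0]},
    {"delta_pos":[0.045,-0.008,0],"dr":[0,0,0]},
    {"delta_pos":[0.05,-0.008,0],"dr":[0,0,0]},
    {"delta_pos":[0.05,-0.008,0],"dr":[0,0,0]},
    {"delta_pos":[0.045,-0.008,0],"dr":[0,0,0]},
    {"delta_pos":[0.035,-0.006,0],"dr":[0,0,0]},
    {"delta_pos":[0.016,-0.002,0],"dr":[0,0,0]}
  ]
}}

```text
time: 23.78
tool_pos: [0.5354, 0.2841, 0.1541]
tcp_rot: [-2.354, -2.078, 0.003]
wrist_force: [-0.2, -0.5, -3.8]
width: 0.517
```

Request:
{"api": "carry_out", "payload": {
  "deltas": [
    {"delta_pos":[0,0,0],"dr":[0,0,0]},
    {"delta_pos":[0,0,0],"dr":[0,0,0]}
  ]
}}

```text
time: 24.02
tool_pos: [0.5367, 0.2806, 0.155]
tcp_rot: [2.357, 2.076, -0.002]
wrist_force: [0.4, -0.2, -3.1]
width: 0.518
```

```bash
python3 - <<'E'
from h import *
d=cam('wrist','w15');s=bot.read_state();t=s['tool_pos'];r=rot(s['tcp_rot']);print(t,s['width'],s['wrist_force'],np.arctan2(r[1,0],r[0,0]))
E
```

```text
[0.53688813 0.28040531 0.1551845 ] 0.5172448092645879 [-0.3126774  -1.09231854 -3.63138945] 1.4437022434516547
```

View pics/w15.png

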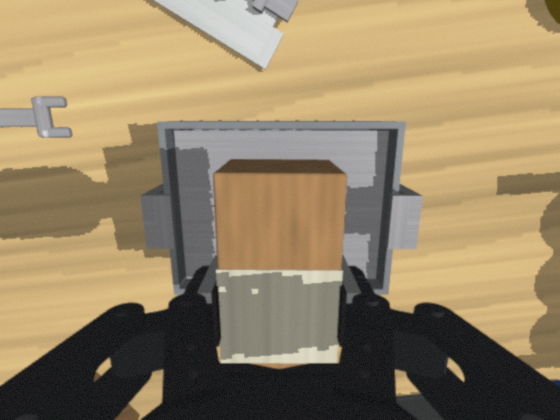

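```bash
python3 - <<'E'
from h import *
d=load('w15');s=bot.read_state();t=s['tool_pos'];r=rot(s['tcp_rot'])
B=onz(d,[[158.5,122.5],[405,122]],.085);b=(B-t)@r;print('box near rim',B,np.linalg.norm(B[1]-B[0]),b)
Q=onz(d,[[216,172.5],[346.5,173]],.224);q=(Q-t)@r;print('pack near edge',np.linalg.norm(Q[1]-Q[0]),q)
E
```

```text
box near rim [[0.45894985 0.20066263 0.085     ]
 [0.48115483 0.37780742 0.085     ]] 0.1785310557831199 [[-0.08891027 -0.06715724  0.07031362]
 [ 0.08962019 -0.06758496  0.07014079]]
pack near edge 0.043199773523909565 [[-0.02247436 -0.05282061 -0.06876004]
 [ 0.02072518 -0.05268338 -0.06880201]]
```

Request:
{"api": "carry_out", "payload": {
  "deltas": [
    {"delta_pos":[0,0,0.015],"dr":[0,0,0]},
    {"delta_pos":[0,0,0.025],"dr":[0,0,0]},
    {"delta_pos":[0,0,0.025],"dr":[0,0,0]},
    {"delta_pos":[0,0,0.02],"dr":[0,0,0]},
    {"delta_pos":[0,0,0.015],"dr":[0,0,0]},
    {"delta_pos":[0,0,0.008],"dr":[0,0,0]},
    {"delta_pos":[0,0,0],"dr":[0,0,0]}
  ]
}}

```text
time: 24.95
tool_pos: [0.5369, 0.2815, 0.0471]
tcp_rot: [-2.357, -2.077, 0.001]
wrist_force: [-1.1, 0.2, -2.9]
width: 0.522
```

Request:
{"api": "carry_out", "payload": {
  "deltas": [
    {"delta_pos":[0,0,0.004],"dr":[0,0,0]},
    {"delta_pos":[0,0,0.004],"dr":[0,0,0]},
    {"delta_pos":[0,0,0],"dr":[0,0,0]}
  ]
}}

```text
time: 25.32
tool_pos: [0.5374, 0.2819, 0.0399]
tcp_rot: [2.356, 2.077, 0.001]
wrist_force: [-0.5, -0.1, -2.3]
width: 0.518
```

Request:
{"api": "carry_out", "payload": {
  "deltas": [
    {"delta_pos":[0,0,0.003],"dr":[0,0,0]},
    {"delta_pos":[0,0,0.003],"dr":[0,0,0]},
    {"delta_pos":[0,0,0],"dr":[0,0,0]}
  ]
}}

```text
time: 25.7
tool_pos: [0.5374, 0.2819, 0.0337]
tcp_rot: [2.357, 2.077, 0.001]
wrist_force: [1.4, 0.7, -0.4]
width: 0.518
```

Contact is as predicted, and the platform is taking the load.

Request:
{"api": "carry_out", "payload": {
  "deltas": [
    {"delta_pos":[0,0,0.002],"dr":[0,0,0]},
    {"delta_pos":[0,0,0],"dr":[0,0,0]}
  ]
}}

```text
time: 25.95
tool_pos: [0.5374, 0.2819, 0.0317]
tcp_rot: [2.357, 2.077, 0.001]
wrist_force: [0.2, 0.4, 0.8]
width: 0.518
```

```bash
python3 - <<'E'
from h import *
import time
for i in range(1):
    d=cam('wrist','w16');s=bot.read_state();print(s['tool_pos'],s['wrist_force'])
E
```

```text
[0.53734545 0.28185101 0.03176916] [ 0.58548415 -0.06620951 -0.49222147]
```

View pics/w16.png

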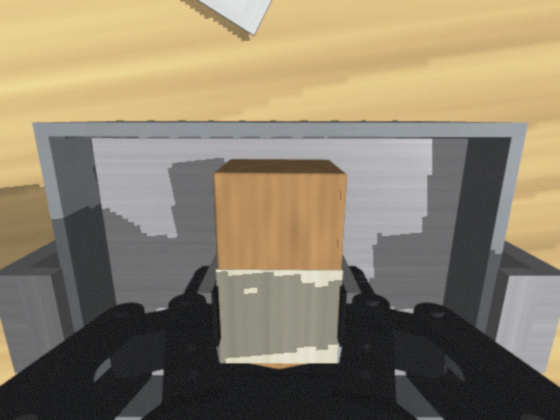

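Request:
{"api": "carry_out", "payload": {
  "deltas": [
    {"delta_pos":[0,0,0],"dr":[0,0,0]},
    {"delta_pos":[0,0,0],"dr":[0,0,0]},
    {"delta_pos":[0,0,0],"dr":[0,0,0]},
    {"delta_pos":[0,0,0],"dr":[0,0,0]},
    {"delta_pos":[0,0,0],"dr":[0,0,0]}
  ],
  "grip": 1.0
}}

```text
time: 26.62
tool_pos: [0.537, 0.2817, 0.0316]
tcp_rot: [-2.357, -2.077, 0.0]
wrist_force: [0.4, 0.4, 0.3]
width: 0.998
```

Request:
{"api": "carry_out", "payload": {
  "deltas": [
    {"delta_pos":[0,0,-0.01],"dr":[0,0,0]},
    {"delta_pos":[0,0,-0.02],"dr":[0,0,0]},
    {"delta_pos":[0,0,-0.04],"dr":[0,0,0]},
    {"delta_pos":[0,0,-0.05],"dr":[0,0,0]},
    {"delta_pos":[0,0,-0.05],"dr":[0,0,0]},
    {"delta_pos":[0,0,-0.03],"dr":[0,0,0]},
    {"delta_pos":[0,0,0],"dr":[0,0,0]},
    {"delta_pos":[0,0,0],"dr":[0,0,0]}
  ]
}}

```text
time: 27.62
tool_pos: [0.5367, 0.2815, 0.2316]
tcp_rot: [2.357, 2.077, -0.0]
wrist_force: [-0.2, -0.4, -0.5]
width: 1.001
```

```bash
python3 - <<'E'
from h import *
d=cam('wrist','w17');cam('scene','s17');s=bot.read_state();print(s['time'],s['tool_pos'],s['width'],s['wrist_force'])
E
```

```text
27.725 [0.53597917 0.28116211 0.22990624] 0.9991662101111933 [-0.25120608 -0.70418714  0.61849376]
```

View pics/w17.png

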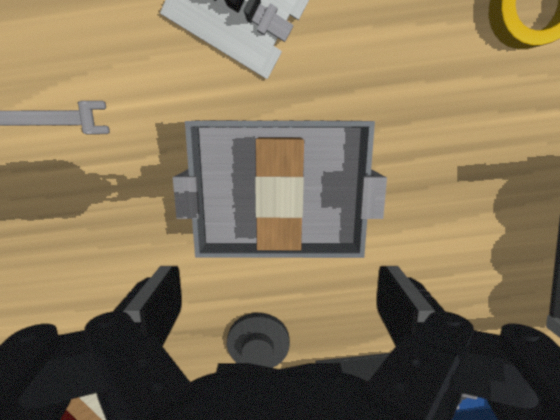

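View pics/s17.png

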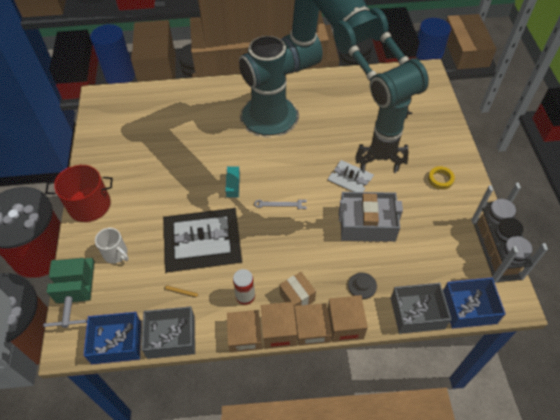

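```bash
python3 - <<'E'
from h import *
d=load('w17')
for z in (.09,.1,.11): quad(d,[[256.5,138],[303.5,138],[301,250],[257,250]],z)
B=quad(d,[[186,122],[373.5,122],[365.5,256.5],[196,257.5]],.085)
d=load('t11');im=d['im']
cv2.imwrite('pics/c9.png',cv2.resize(load('w11')['im'][90:330,0:220],None,fx=2,fy=2)[:,:,::-1])
d=cam('top','t17');
cv2.imwrite('pics/c10.png',cv2.resize(d['im'][170:280,120:420],None,fx=2.6,fy=4,interpolation=cv2.INTER_CUBIC)[:,:,::-1])
E
```

```text
c [0.5414 0.2798 0.09  ] len [0.0444, 0.1138, 0.0458, 0.1139] ang [1.445, -0.128, -1.696, 3.002]
c [0.5391 0.28   0.1   ] len [0.0431, 0.1103, 0.0443, 0.1103] ang [1.445, -0.128, -1.696, 3.002]
c [0.5367 0.2803 0.11  ] len [0.0417, 0.1067, 0.0429, 0.1067] ang [1.445, -0.128, -1.696, 3.002]
c [0.5393 0.2808 0.085 ] len [0.1778, 0.1379, 0.1802, 0.139] ang [1.445, -0.109, -1.69, 3.015]
```

View pics/c10.png

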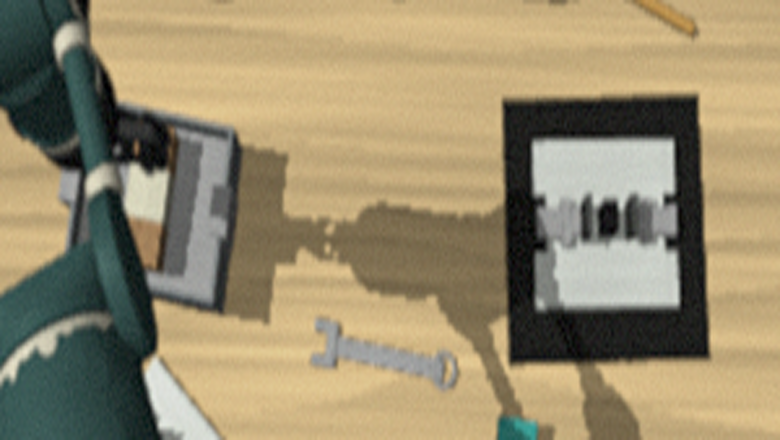

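The pack top is at z ≈ 0.100 (its length there measures 110 mm) and is centred on the box. That puts the platform about 10 mm down. The lid sits inside the mat on all sides, so I'm handing in.

```bash
python3 - <<'E'
from h import *
print(bot.finish_job())
E
```

```text
the job is handed in; nothing more can be done
None
```

I pinched both catches, lifted the lid off and laid it flat on the mat. I then set the pack on the sprung platform and handed the job in at about 28 s; no verdict is reported.

**Last checks:**
- **Lid:** the final top view shows it right way up and wholly inside the mat. The wrist view after letting go showed both catches sprung out.
- **Pack:** it measures flat in the box, within about 1 mm of the box's centre. Its top is at z ≈ 0.100 m, so the platform has sunk about 10 mm, against about 11 mm expected from the weight I felt (3.5 N). The wrist force was about 0 when I opened the fingers on it.
- **Other things:** nothing else looked moved in the last pictures, judged by eye and not measured. The gripper ended well clear of everything.

**Disagreement:** the real fingertips lie about 35–45 mm behind the reported TCP, not at it as the text says. Both cameras showed this, and so did a test closing that passed above the tabs without touching them. I set the grasp heights by the pictures and forces instead, and the lid and the platform were then touched at the heights this predicted.

The top camera also placed things about 5 mm nearer the robot in x than the wrist camera did. I worked from the wrist camera.

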